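# Seat the developing tank's lid on its thread

### The arm

A 6-joint arm with a two-finger parallel gripper is mounted at the origin on the work surface. World frame = base frame: x ahead of the robot, y to its left, z up, the work surface at z = 0. Lengths are in m, angles in rad, forces in N, time in s.
With the tool pointing down it reaches from about 0.2 to 0.875 m from the base axis. Payload 3.4 kg.
Tool frame: the origin (TCP) lies between the finger pads; the fingertips stand 25 mm ahead of it and the grasp point (between the pads) lies 6 mm ahead of it (r.nose_length is the z of the fingertips in the tool frame, in m); z points along the fingers, x is the direction in which the jaws open and shut, and the axes are right-handed (so a half turn about z gives the same grasp; the last joint's range is limited). The gripper opens to 94 mm and grips with 3 to 60 N. Pads are 16 mm wide; open, the fingers measure 119 mm over their backs; the gripper's body (75 mm by 177 mm) begins 78 mm behind the grasp point.
Start: joints at [1.079, 0.276, 1.505, -0, 1.361, -0.121], TCP at [0.208, 0.536, 0.23] pointing down, gripper open.
Joint ranges: [-2.89, 2.89], [-0.75, 2.08], [0.22, 2.7], [-1.18, 4.32], [0.11, 2.71], [-2.7, 2.7]. Speed limits (rad/s): [2.57, 2.57, 3.14, 3.14, 3.14, 3.14].

### API

Orientations are given as a unit quaternion [w, x, y, z].
In Python, from plant import r, gripper_to, inverse_kinematics, vision, models, telemetry gives the robot as it stands. Calls block until the motion is done:
- r.move_to(position, orientation): joint-space move of the TCP to a pose.
- r.move_l(position, rot=None, vel=0.15, guard=None): straight line of the TCP; rot=None keeps the orientation; vel is the mean speed in m/s. With guard (N) it stops when the force on the tool has changed by that much, and returns True; else False.
- r.movej(angles): joint-space move.
- gripper_to(opening, f_grip=None): finger opening in m; f_grip is the grip in N (None keeps the last); returns when the fingers have stopped.
- r.hold(seconds).
- inverse_kinematics(position, orientation): joint angles nearest the present ones, or None.
- vision.snapshot(name): name is "side" or "top" or "wrist"; returns the picture (384x512x3 uint8, red, green, blue); there is no depth.
- vision.get_calibration(name): a dict with "fx", "fy", "cx", "cy" (pixels), "position" and "orientation" of the camera in the world. Camera axes: x right, y down, z forward; pixel columns grow to the right and rows downward; lengths in m; the calibration is good to about 2 mm. A picture is of the moment at which its call begins: read the wrist's pose just before it. get_calibration takes no time and is no camera call; for the wrist camera it gives the pose at the moment of the call.
A pose or a line that the arm cannot do raises r.PlanningError and nothing moves.
- r.sign_off(): hands the job in, once; it reports no verdict.
Trained networks look in the newest picture that a camera, given by its name, has taken for a name from the list of things; names that differ only in an ending like _2 or _b are one class to them, and where a whole thing is asked for, a point or a joint stands for the part that bears it (a point fixed in the world has none). Each returns a list of dicts, best first, with "score" (0 to 1); they miss things now and then, are a little off and sometimes report something else, mostly with a low value. They report only what shows in the picture. A call takes as long as a camera call. They do not tell look-alikes from the thing itself.
- models.boxes_of(thing, camera): "at" ([x, y, z] in m, in world coordinates, good to about 4 mm: the middle of the surface that is visible of it).
- models.regions_of(thing, camera): "pixels" (384x512 bool, what is visible of it).
- models.mark_of(thing, camera): "at" ([x, y, z] in m, in world coordinates, good to about 4 mm: a listed point, or the origin of a listed thing).
Readings, each from a call of its own:
- telemetry.current_t(): time.
- telemetry.current_joints(): joint angles.
- telemetry.current_dq(): joint speeds.
- telemetry.current_joint_efforts(): joint torques, N m.
- telemetry.current_ee_pos(): TCP position.
- telemetry.current_tool_rot(): TCP orientation.
- telemetry.current_wrist_force(): force on the tool from outside, world axes, zero at the start.
- telemetry.current_torque(): the same for the moment, N m.
- telemetry.current_opening(): finger opening in m.
Only numpy, scipy, OpenCV 4.12 (cv2) and the standard library are available. Lean on these libraries where they do the work, as an engineer would, in place of code of your own. Each camera call takes 0.05 s, during which the arm holds its last target. There are 200 camera calls.

### The job

Film is loaded in the black developing tank, but its dark grey lid was set down with its lugs riding on top of the tank's threads, so it stands high and will not screw forward. It is too wide to grip, so push it round by its ears: turn it back (anticlockwise from above) until it drops into the thread, then screw it forward (clockwise) to its stop, fully home with its skirt down on the tank's shoulder. Do not lift the lid off the tank, and leave the other things on the shelf where they are.

Things in the scene. Friction and masses are not known exactly. Their poses are not given: they have to be found in the camera images.
- lid_mid (a point): Centre of the tank's loose lid, on its axis, half-way up its skirt: dark grey plastic, 110 mm across the fluted skirt, 30 mm high, about 0.15 kg; z up the axis, x towards ear0. Its flat top rim lies 15 mm above this point. In the middle a funnel collar with a rubber stopper, 48 mm across, reaches 43 mm above this point. Three upright ears stand on its rim, a thread lug inside the skirt under each.
- ear0 (a point): Middle of one of the lid's three like ears, 62 mm from the lid's axis, 8 mm above its top rim. An ear is a dark grey upright fin 11 mm thick along the circumference, 28 mm long radially (46 to 74 mm from the axis); its top is 16 mm above the top rim, its lower end 18 mm below that rim. Pushing the lid round takes a few newtons. Axes are the lid's.
- ear1 (a point): Middle of the second ear, 120 degrees anticlockwise (from above) of ear0.
- ear2 (a point): Middle of the third ear, 240 degrees anticlockwise (from above) of ear0.
- tank_axis (a point): Point on the tank's axis, level with its shoulder, 97 mm above the shelf; z up, x towards pointer0. Black plastic tank, 100 mm in diameter, fixed: keyed in a grey foot screwed to the shelf. A spigot under the lid stands in the tank's centre column and keeps it centred. Above this point lid_mid is 29 mm at the start, about 21 mm once dropped into the thread, 16 mm fully home.
- pointer0 (a point): One of three like moulded pointers on the rim of the tank's shoulder, 62 mm from its axis. The lid drops when its ears stand 83 to 94 degrees anticlockwise (from above) of the pointers, where a stop ends the turn; clockwise from there the thread draws it down about 5 mm to an end stop, ears right above the pointers. Riding on top of the thread, it is stopped there too, but high.
- pointer1 (a point): Second pointer, 120 degrees anticlockwise of pointer0.
- pointer2 (a point): Third pointer, 240 degrees anticlockwise of pointer0.
- pot_a_mid (a point): Centre of a blue plastic film canister, 34 mm across, 50 mm high, standing on the shelf with pot_b on top of it; leave alone.
- pot_b_mid (a point): Centre of the blue canister that stands on pot_a, same size; leave alone.
- pot_c_mid (a point): Centre of a third such canister, standing alone near the tank; leave alone.
- lens_cap_mid (a point): Centre of a chrome lens cap, 56 mm across, 10 mm high, lying near the tank; leave alone.
- clip_mid (a point): Centre of a steel film clip like tweezers, about 100 by 16 by 11 mm, lying on the shelf; leave alone.
- reel_mid (a point): About the centre of a white plastic film reel, 90 mm across, 45 mm high, lying flat; leave alone.
- beaker_mid (a point): Centre of a clear plastic beaker, 72 mm across, 95 mm high, standing on the shelf; leave alone.
There are look-alikes about, which are no part of the job. What is shaped like the part that bears lid_mid but pink is not meant.

How it is judged:
By the outcome, as a careful person would: the job done as asked, in the order asked, and still so for the second after the job is handed in, with the robot touching nothing.
It also fails if it takes over 45 s, if anything falls off the work surface, if the arm or the gripper's body presses on something with over 40 N, if the wrist force passes 120 N, or if a joint passes its speed limit or range.

## Working session

There is one attempt and no reset: what is moved stays moved. The work goes in short steps, each a Python script; the robot and the scene stay as the last script left them, time stands still between calls to the robot, and variables do not carry over. Pictures are saved under pics/ and viewed, about 8 in all and at most 12, crops included, and the job is handed in when it is done.

```bash
mkdir -p pics; ls
python3 - <<'E'
from plant import r, vision, models, telemetry
import cv2, numpy as np
ims=[]
for c in ("top","side"):
    im=vision.snapshot(c); cv2.imwrite(f"pics/{c}0.png",im[...,::-1])
    print(c,vision.get_calibration(c))
    for n in ["lid_mid","ear0","tank_axis","pointer0","pot_a_mid","pot_c_mid","lens_cap_mid","clip_mid","reel_mid","beaker_mid"]:
        print(n,[(np.round(d["at"],3).tolist(),round(d["score"],2)) for d in models.mark_of(n,c)])
print(telemetry.current_t())
E
```

```text
pics
top {'fx': 393.6012382554185, 'fy': 393.6012382554185, 'cx': 258.41656460951566, 'cy': 190.78555497201862, 'position': array([ 0.39417065, -0.03835531,  1.24798185]), 'orientation': array([-0.03778317,  0.70767465, -0.704751  ,  0.03309153])}
lid_mid [([0.312, -0.176, 0.098], 0.64), ([0.52, -0.149, 0.124], 0.59)]
ear0 [([0.494, 0.042, 0.12], 0.97), ([0.58, -0.16, 0.152], 0.94), ([0.43, 0.128, 0.116], 0.88), ([0.494, -0.093, 0.153], 0.86), ([0.486, -0.201, 0.152], 0.82), ([0.54, 0.137, 0.119], 0.78), ([0.352, -0.128, 0.121], 0.74), ([0.252, -0.16, 0.116], 0.73), ([0.328, -0.23, 0.119], 0.62), ([0.522, -0.151, 0.126], 0.41)]
tank_axis []
pointer0 [([0.555, -0.101, 0.096], 0.87), ([0.461, -0.138, 0.097], 0.7)]
pot_a_mid [([0.417, 0.337, 0.028], 0.62)]
pot_c_mid [([0.438, -0.101, 0.025], 0.64)]
lens_cap_mid [([0.646, -0.172, 0.006], 0.64)]
clip_mid [([0.32, -0.356, 0.004], 0.56)]
reel_mid [([0.522, -0.386, 0.022], 0.64)]
beaker_mid [([0.66, -0.433, 0.049], 0.6)]
side {'fx': 382.94554283831087, 'fy': 382.94554283831087, 'cx': 255.79527353262927, 'cy': 192.0380361987653, 'position': a
[... 279 characters left out ...]
 0.148], 0.94), ([0.584, -0.155, 0.148], 0.93), ([0.325, -0.232, 0.118], 0.92), ([0.54, 0.141, 0.118], 0.79), ([0.25, -0.156, 0.119], 0.72), ([0.493, 0.041, 0.12], 0.68), ([0.433, 0.131, 0.118], 0.67), ([0.481, -0.199, 0.148], 0.56)]
tank_axis [([0.518, -0.151, 0.096], 0.8)]
pointer0 [([0.515, -0.149, 0.1], 0.73), ([0.456, -0.147, 0.1], 0.7), ([0.54, -0.21, 0.097], 0.64)]
pot_a_mid [([0.421, 0.338, 0.023], 0.63), ([0.433, -0.102, 0.029], 0.59)]
pot_c_mid [([0.432, -0.102, 0.027], 0.52)]
lens_cap_mid [([0.638, -0.17, 0.004], 0.78), ([0.582, -0.155, 0.147], 0.45)]
clip_mid [([0.321, -0.359, 0.005], 0.91)]
reel_mid [([0.523, -0.389, 0.022], 0.96)]
beaker_mid [([0.662, -0.433, 0.052], 0.78)]
1.1
```

Run:
```python
import cv2, numpy as np
a=cv2.imread("pics/top0.png");b=cv2.imread("pics/side0.png")
t=cv2.resize(a,(400,300));s=cv2.resize(b,(400,300))
# lid in top ~ project
c=cv2.resize(a[180:330,250:450] if 0 else b[80:290,130:410],(400,300),interpolation=3)
from plant import vision
from scipy.spatial.transform import Rotation as R
def pj(k,p):
    C=vision.get_calibration(k);q=C['orientation'];m=R.from_quat(np.r_[q[1:],q[0]]).as_matrix()
    v=m.T@(np.array(p)-C['position']);return [round(C['fx']*v[0]/v[2]+C['cx']),round(C['fy']*v[1]/v[2]+C['cy'])]
u,v=pj("top",[.519,-.15,.125]);print(u,v,[pj("top",p) for p in([.312,-.176,.098],[.484,.105,.093])],pj("side",[.519,-.15,.125]))
d=cv2.resize(a[v-60:v+60,u-80:u+80],(400,300),interpolation=3)
cv2.imwrite("pics/m0.png",np.vstack([np.hstack([t,s]),np.hstack([d,c])]))
```

```text
300 187 [[309, 259], [212, 200]] [288, 210]
```

View pics/m0.png

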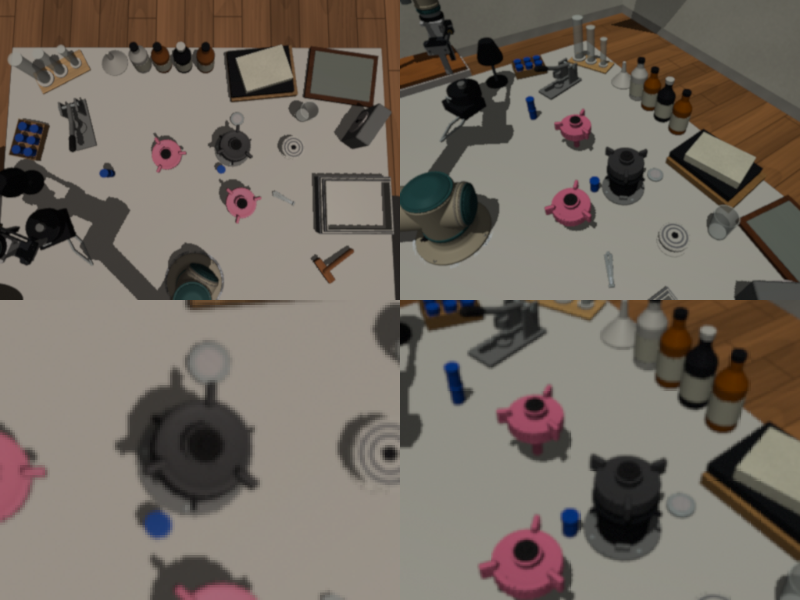

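The dark grey lid is at top (300,187) and side (288,210). The pink look-alikes at top (309,259) and (212,200) are not meant. Averaging the network results gives the axis at about (0.519,-0.150), the ears at about -6.5° mod 120 and the pointers at about 52° mod 120, so the ears stand about 62° anticlockwise of the pointers.

My plan is to put the open gripper coaxially over the lid, with its fingers (r 47–59 mm) between the ears, and turn the wrist.

```bash
cat > h.py <<'E'
from plant import r, gripper_to, inverse_kinematics, vision, models, telemetry as T
import numpy as np, cv2
from scipy.spatial.transform import Rotation as R
AX=np.array([.519,-.150])
def rot(deg):
    q=(R.from_euler('z',deg,degrees=True)*R.from_euler('x',180,degrees=True)).as_quat()
    return np.r_[q[3],q[:3]]
def pose(tip,): return np.r_[AX,tip+r.nose_length]
def phi():
    q=T.current_tool_rot(); x=R.from_quat(np.r_[q[1:],q[0]]).as_matrix()[:,0]
    return np.degrees(np.arctan2(x[1],x[0]))
def stat(): 
    return f"t={T.current_t():.2f} phi={phi():.1f} F={np.round(T.current_wrist_force(),1)} M={np.round(T.current_torque(),2)}"
def ears(cam):
    "lid angle mod 120 and mean z from ears near the axis"
    out=[]
    for d in models.mark_of("ear0",cam):
        v=np.array(d["at"])[:2]-AX
        if .05<np.hypot(*v)<.075: out.append((round(np.degrees(np.arctan2(v[1],v[0]))%120,1),round(float(d["at"][2]),3)))
    return out
E
python3 - <<'E'
from h import *
for p in (-36.5,-120,10,60,143.5,83.5,0,130):
    for s in (0,180):
        q=inverse_kinematics(pose(.146),rot(p+s)); print(p+s,None if q is None else np.round(q,2))
E
```

```text
-36.5 [-0.41  0.26  1.68 -0.    1.2   0.23]
143.5 None
-120 [-0.41  0.26  1.68 -0.    1.2   1.68]
60 [-0.41  0.26  1.68 -0.    1.2  -1.46]
10 [-0.41  0.26  1.68 -0.    1.2  -0.58]
190 [-0.41  0.26  1.68  0.    1.2   2.56]
60 [-0.41  0.26  1.68 -0.    1.2  -1.46]
240 [-0.41  0.26  1.68 -0.    1.2   1.68]
143.5 None
323.5 [-0.41  0.26  1.68 -0.    1.2   0.23]
83.5 [-0.41  0.26  1.68  0.    1.2  -1.87]
263.5 [-0.41  0.26  1.68 -0.    1.2   1.27]
0 [-0.41  0.26  1.68 -0.    1.2  -0.41]
180 None
130 [-0.41  0.26  1.68  0.    1.2  -2.68]
310 [-0.41  0.26  1.68 -0.    1.2   0.46]
```

Run:
```python
from h import *
r.move_to(pose(.21),rot(-36.5)); print(stat(),T.current_opening())
r.move_l(pose(.146),vel=.1,guard=6); print(stat(),T.current_ee_pos())
r.move_l(pose(.146),rot(-26)); print(stat())
r.move_l(pose(.146),rot(-20)); print(stat())
r.move_l(pose(.146),rot(-14)); print(stat())
cv2.imwrite("pics/s1.png",cv2.resize(vision.snapshot("side")[130:290,200:380,::-1],(640,569),interpolation=3))
print(ears("side"))
```

```text
t=3.76 phi=-36.4 F=[-0.8 -0.4 -0.4] M=[-0.1   0.08  0.06] 0.0939575238169788
t=4.55 phi=-36.5 F=[0.2 0.  0. ] M=[-0.12  0.05 -0.  ] [ 0.51946269 -0.15010252  0.17145621]
t=4.88 phi=-26.1 F=[-0.1 -0.3  0. ] M=[-0.06  0.05 -0.  ]
t=5.14 phi=-20.2 F=[-0.8  0.2 -0.9] M=[-0.01  0.08  0.03]
t=5.40 phi=-14.3 F=[ 0.1 -0.4 -0. ] M=[-0.02  0.06 -0.01]
[(np.float64(3.5), 0.146), (np.float64(1.2), 0.146), (np.float64(5.9), 0.15)]
```

View pics/s1.png

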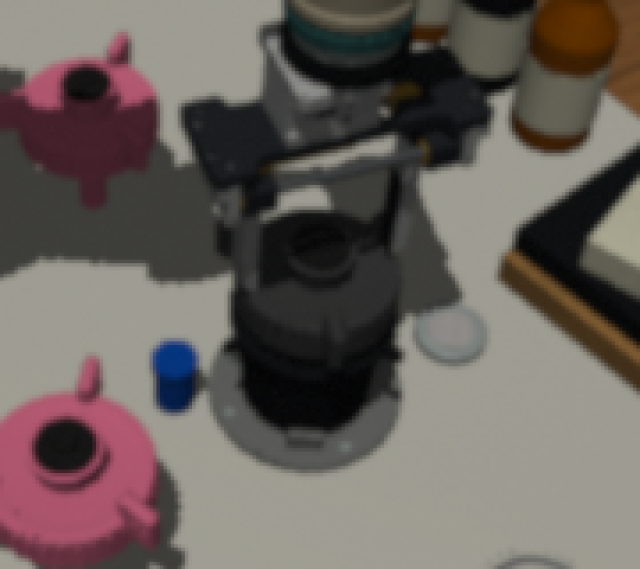

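The picture shows both fingers over the lid inside its rim, one bearing on an ear. The networks put the lid at about +3.5°, so it is turning. I'll carry on in small steps to the stop.

Run:
```python
from h import *
p=-14
r.move_l(pose(.146),rot(-4))
print(stat())
p=-4
while p<22:
    p+=2; r.move_l(pose(.146),rot(p),vel=.1); print(stat())
    M=T.current_torque()
    if abs(M[2])>.6 or np.hypot(*T.current_wrist_force()[:2])>12: break
p-=5; r.move_l(pose(.146),rot(p)); r.hold(.3); print(stat())
cv2.imwrite("pics/s2.png",cv2.resize(vision.snapshot("side")[130:290,200:380,::-1],(640,569),interpolation=3))
print(ears("side"),models.mark_of("lid_mid","side"))
```

```text
t=5.83 phi=-4.2 F=[-0.3  0.6 -0.2] M=[-0.08  0.09  0.03]
t=6.08 phi=-2.1 F=[ 0.7 -0.2  0.2] M=[-0.13  0.05 -0.03]
t=6.33 phi=-0.1 F=[0.4 0.1 0.3] M=[-0.1   0.06  0.01]
t=6.58 phi=1.9 F=[ 0.   0.2 -0. ] M=[-0.11  0.08 -0.05]
t=6.83 phi=3.9 F=[-0.5  0.  -0. ] M=[-0.07  0.06 -0.01]
t=7.08 phi=5.9 F=[ 0.1 -1.2 -0.1] M=[-0.23 -0.   -0.04]
t=7.33 phi=7.9 F=[ 0.7 -0.4  0.2] M=[-0.24 -0.01 -0.08]
t=7.58 phi=9.9 F=[ 1.6 -1.6  0.9] M=[-0.28 -0.13 -0.07]
t=7.83 phi=11.9 F=[ 0.6 -0.3  0.2] M=[-0.24 -0.2  -0.08]
t=8.07 phi=13.9 F=[ 1.6 -2.8  1.2] M=[-0.64 -0.22 -0.19]
t=8.32 phi=15.9 F=[ 1.6 -4.9  0.3] M=[-1.04 -0.46 -0.34]
t=8.57 phi=17.9 F=[ 3.3 -7.6  0.4] M=[-1.59 -0.55 -0.4 ]
t=8.82 phi=19.9 F=[ 3.5 -9.7 -1.1] M=[-2.02 -0.76 -0.49]
t=9.07 phi=21.9 F=[  5.2 -10.7  -2.4] M=[-2.43 -0.89 -0.62]
t=9.62 phi=17.0 F=[ 2.6 -6.9 -0.4] M=[-1.33 -0.53 -0.37]
[(np.float64(25.8), 0.141), (np.float64(30.6), 0.141), (np.float64(29.4), 0.139)] [{'at': [0.4794, 0.1052, 0.089], 'score': 0.89}, {'at': [0.3114, -0.1765, 0.0982], 'score': 0.84}, {'at': [0.5153, -0.1476, 0.1177], 'score': 0.72}]
```

View pics/s2.png

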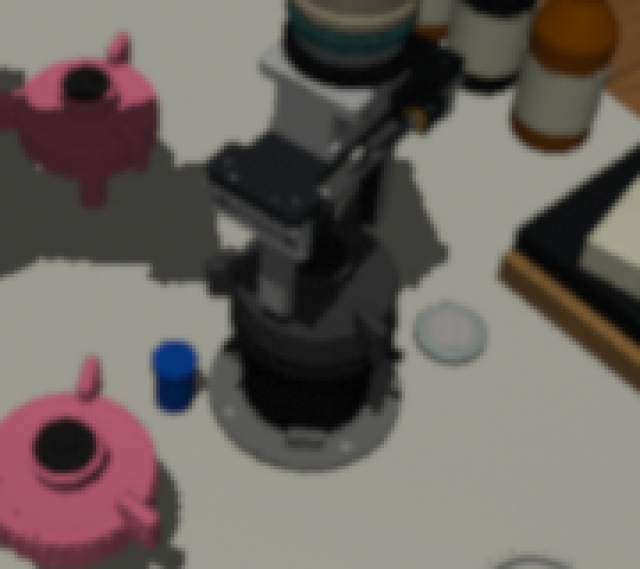

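The ears' z fell from 0.148 to 0.140 (the expected 8 mm), and the lid now sits against the stop at about 28°. Next I free the fingers, lower them and turn clockwise, descending with the thread.

Run:
```python
from h import *
r.move_l(pose(.146),rot(-3)); r.hold(.2); print(stat())
r.move_l(pose(.138),vel=.05,guard=6); print(stat())
print(ears("side"))
for p in (-20,-30,-40,-50,-60,-70,-80,-90,-100):
    r.move_l(pose(.138-.004*max(0,(-20-p)/85)),rot(p),vel=.1); print(stat())
    if np.hypot(*T.current_wrist_force()[:2])>12: break
else:
    while p>-122:
        p-=2; r.move_l(pose(.134),rot(p),vel=.1); print(stat())
        if np.hypot(*T.current_wrist_force()[:2])>10: break
print(ears("side"))
```

```text
t=10.47 phi=-2.9 F=[-0.3  0.  -0.8] M=[-0.08  0.06 -0.02]
t=10.78 phi=-3.0 F=[0.3 0.8 1. ] M=[-0.    0.07 -0.03]
[(np.float64(25.8), 0.141), (np.float64(30.6), 0.141), (np.float64(29.4), 0.139)]
t=11.28 phi=-19.9 F=[ 0.3 -0.5 -0.3] M=[-0.03  0.11 -0.01]
t=11.61 phi=-29.8 F=[-0.6 -0.4 -0.4] M=[-0.06  0.12  0.  ]
t=11.93 phi=-39.8 F=[ 0.2 -0.4 -0.2] M=[-0.06  0.14 -0.02]
t=12.26 phi=-49.7 F=[-0.1  1.1  0.4] M=[-0.08  0.09  0.01]
t=12.58 phi=-59.7 F=[-0.4 -0.3 -0.4] M=[-0.03  0.15 -0.01]
t=12.91 phi=-69.7 F=[0.1 0.3 0.3] M=[ 0.02  0.1  -0.01]
t=13.23 phi=-79.7 F=[-0.3  0.1  0.7] M=[-0.02  0.18  0.06]
t=13.56 phi=-89.7 F=[-0.7 -0.5  0.3] M=[-0.02  0.18  0.02]
t=13.88 phi=-99.7 F=[ 0.8 -0.6  0.2] M=[-0.04  0.14  0.05]
t=14.13 phi=-101.8 F=[ 0.1  0.4 -0.4] M=[ 0.09  0.25 -0.  ]
t=14.38 phi=-103.9 F=[-0.4  0.8  0.5] M=[0.04 0.2  0.04]
t=14.63 phi=-105.9 F=[ 0.2  0.2 -0.6] M=[ 0.01  0.24 -0.01]
t=14.88 phi=-107.9 F=[-1.   0.5 -0.6] M=[0.03 0.23 0.08]
t=15.13 phi=-109.9 F=[-0.6  0.4 -0.8] M=[0.03 0.22 0.02]
t=15.38 phi=-111.9 F=[-2.9  2.1  0.4] M=[0.46 0.63 0.13]
t=15.63 phi=-113.9 F=[-5.   3.3  2.3] M=[0.81 1.02 0.23]
t=15.88 phi=-115.9 F=[-7.3  4.9  4.4] M=[1.23 1.28 0.43]
t=16.13 phi=-117.9 F=[-8.9  7.9  5.7] M=[1.64 1.66 0.59]
[(np.float64(25.8), 0.141), (np.float64(30.6), 0.141), (np.float64(29.4), 0.139)]
```

The stop was reached at φ≈-111°, where the ears should be over the pointers. The ear reading is stale because I took no new picture. I'll back off, lift clear and look.

Run:
```python
from h import *
r.move_l(pose(.134),rot(-98)); print(stat())
r.move_l(pose(.25),vel=.15)
p=np.r_[.40,.12,.30]; r.move_to(p,rot(-98)); print(stat())
ims=[]
for c in("side","top"):
    im=vision.snapshot(c); print(c,ears(c))
    for n in("lid_mid","pointer0","tank_axis","pot_c_mid","lens_cap_mid"):
        print(n,[np.round(d["at"],3).tolist() for d in models.mark_of(n,c) if np.hypot(*(np.array(d["at"])[:2]-AX))<.14])
    y,x=((130,200) if c=="side" else (117,220)); ims.append(cv2.resize(im[y:y+160,x:x+160,::-1],(400,400),interpolation=3))
cv2.imwrite("pics/e.png",np.hstack(ims)); print(T.current_t())
```

```text
t=16.68 phi=-98.1 F=[0.2 0.1 0. ] M=[-0.01  0.15  0.02]
t=18.74 phi=-98.0 F=[-0.4 -0.1  0.1] M=[ 0.02  0.2  -0.04]
side [(np.float64(54.2), 0.136), (np.float64(55.3), 0.135), (np.float64(53.4), 0.133)]
lid_mid [[0.516, -0.149, 0.116], [0.556, -0.097, 0.136]]
pointer0 [[0.457, -0.142, 0.098], [0.546, -0.211, 0.096]]
tank_axis []
pot_c_mid [[0.435, -0.102, 0.026]]
lens_cap_mid [[0.64, -0.168, 0.005]]
top [(np.float64(56.3), 0.138), (np.float64(52.6), 0.141), (np.float64(50.7), 0.139)]
lid_mid [[0.52, -0.152, 0.107]]
pointer0 [[0.46, -0.14, 0.097], [0.555, -0.1, 0.098], [0.439, -0.103, 0.025]]
tank_axis []
pot_c_mid [[0.438, -0.103, 0.024]]
lens_cap_mid [[0.643, -0.172, 0.008]]
19.4417
```

View pics/e.png

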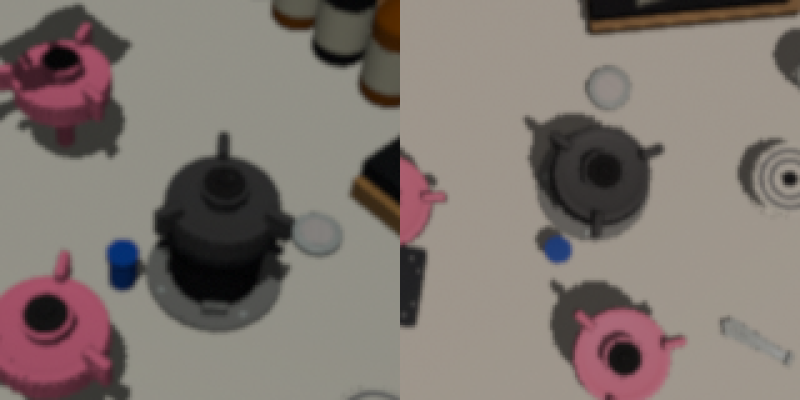

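The picture shows the lid level and low on the tank, its ears in line with the pointers. The canister and lens cap stand where they were.

Run:
```python
from h import *
r.hold(.3); r.sign_off()
```

```text
the job is handed in; nothing more can be done
```

The lid is screwed fully home on the tank, and the job was handed in about 20 s into the 45 s allowed.

**What I did:** I placed the open gripper over the lid's axis, with its fingers between the ears, and turned the wrist. Turning anticlockwise took the lid to its stop, where it dropped about 8 mm into the thread. Turning clockwise then took it about 94° to the end stop. Horizontal force on the tool reached about 12 N at each stop. I then backed off and lifted clear.

**Last checks:**
- **Angle:** the ears are at about 53.7° and the pointers at about 53.5°, so they line up.
- **Height:** the side camera puts the ears at 0.133–0.136 m, against 0.136 m expected fully home. The top camera gave 0.138–0.141 m, but it judges height less well.
- **Disagreement:** the estimates of the lid's centre height differ, at 0.116 m (side) and 0.107 m (top), against 0.113 m expected. That is roughly within the networks' accuracy.
- **Other things:** the nearby canister and lens cap measured where they were at the start. I did not re-measure the reel, beaker, clip or canister stack at the end, but the arm did not go near the reel, beaker or clip.

One ear reading during the clockwise turn used an old picture, so I ignored it and measured again afterwards.

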